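# Slide the vial tray home past a lock that may or may not be on

### The arm

A 6-joint arm with a two-finger parallel gripper is mounted at the origin on the work surface. World frame = base frame: x ahead of the robot, y to its left, z up, the work surface at z = 0. Lengths are in mm, angles in rad, forces in N, time in s.
With the tool pointing down it reaches from about 300 to 825 mm from the base axis. Payload 5.4 kg.
Tool frame: the origin (TCP) lies midway between the tips of the shut fingers; the grasp point (between the pads) lies 19 mm behind it; z points along the fingers, y is the direction in which the jaws open and shut (so a half turn about z gives the same grasp; the last joint's range is limited). The gripper opens to 92 mm and grips with 3 to 60 N. Pads are 20 mm wide; open, the fingers measure 128 mm over their backs; the gripper's body (75 mm by 189 mm) begins 69 mm behind the grasp point.
Start: joints at [-1.527, 0.158, 1.597, -0, 1.386, -0.21], TCP at [144.35, -556.569, 214.601] pointing down, gripper open.
Joint ranges: [-2.91, 2.91], [-0.94, 2.29], [0.18, 2.7], [-1.29, 4.43], [0.17, 2.64], [-3, 3]. Speed limits (rad/s): [2.57, 2.57, 3.14, 3.14, 3.14, 3.14].

### API

Orientations are given as [roll, pitch, yaw] about the fixed x, y, z axes, in that order (R = Rz(yaw) Ry(pitch) Rx(roll)).
In Python, from plant import observe, capture, finish_job gives the robot as it stands.
- The arm moves only by the tool carry_out, never from a script. Its argument "targets" is a list of rows, each a list of 7 numbers: the finger opening in cm, from 0 to 9.19, then the shift along the world's x, y, z in cm, then the turn, a rotation vector about the world's x, y, z in degrees. A call has 1 to 5 rows; each row shifts and turns the commanded pose from where the row before left it; what a row does not reach is not made up. A row lasts 1/8 s, in which the tool goes at most 62.5 mm and 10.7 degrees, less where a joint would pass 70% of its speed; a pose out of reach is approached as far as the arm can. A call is refused whole if a number of a shift passes 6.25 or a number of a turn 10.7, either way. A call with a gripper value outside its range is refused whole. The fingers move at their own pace and stop on an object; "squeeze" is the grip in N (left out, the last holds). Time passes only in rows, so rows that do not move let the fingers close. It gives the time, the measured TCP pose, the force and the opening at its end, in the units of the state.
- observe(): the state, without advancing time (a new reading comes with each control period).
- capture(name): name is "scene" or "top"; returns a dict with "pixels" (420x560x3 uint8, red, green, blue), "mtx" (3x3 intrinsics, pixels), "eye" and "orientation" of the camera in the world. Camera axes: x right, y down, z forward; pixel columns grow to the right and rows downward; lengths in mm; the calibration is good to about 2 mm. A picture is of the moment at which its call begins. There is no depth.
- finish_job(): hands the job in, once; it reports no verdict.
The state is a dict: "time": time; "joints": joint angles; "dq": joint speeds; "effort": joint torques, N m; "eef_pos": TCP position; "tool_rot": TCP orientation; "force": force on the tool from outside, world axes, zero at the start; "wrist_torque": the same for the moment, N m; "opening": opening from 0.0 (shut) to 1.0 (fully open).
Only numpy, scipy, OpenCV 4.12 (cv2) and the standard library are available. Lean on these libraries where they do the work, as an engineer would, in place of code of your own. Each camera call takes 0.05 s, during which the arm holds its last target.

### The job

Push the tray that carries the blue-capped vials fully home under its hood. The orange lock tab on that hood has no marking, so nobody can tell which end of its slot is locked: try the tray gently first, and if it is held do not force it, but push the tab all the way across to the other end of its slot and then push the tray home. Leave the empty tray of the other dock as it is.

Things in the scene. Friction and masses are not known exactly. Their poses are not given: they have to be found in the camera images.
- dock: White dock fixed to the bench, the one with twelve blue-capped vials. Base 260 x 150 x 20 mm; origin at the centre of its underside; x points the way the tray goes in (away from the robot), y across, z up. Hood over x = 0 to 130 mm, full width, roof top at z = 75 mm. The tray and lock tab belong to it; lengths below are in its frame.
- tray (a joint): Slide of the vial tray along +x in m: starts 0 to 0.008; 0.080 is the stop, fully home. Push its yellow upright grip: 12 mm thick (x), 40 mm wide (y), z = 34 to 90 mm, centred at x = -115 mm + joint, y = 0. In front of the grip all is below z = 34 mm; vials (top z = 55 mm) begin 33 mm behind it. If free it slides at 2 N and stays put; if locked it stops dead at about 0.014.
- tab (a joint): Slide of the orange lock tab along +y in m, 0 to 0.040 (the ends of its slot); starts 0 to 0.004. Upright block on the roof, 30 mm (x) by 12 mm (y), z = 76 to 108 mm, centred at x = 40 mm, y = -20 mm + joint. Slides at 2 N, stays put. Which end locks is hidden; at most one does. If the tray is held with the tab at one end, it is free with the tab within 4 mm of the other; halfway may hold.
- spare_tray (a joint): The same reading for the empty tray (no vials) of the second dock, which is otherwise alike and stands beside the first, left or right of it. Starts at 0 to 0.008; leave it as it is.

How it is judged:
By the outcome, as a careful person would: the job done as asked, in the order asked, and still so for the second after the job is handed in, with the robot touching nothing.
It also fails if it takes over 50 s, if anything falls off the work surface, if the arm or the gripper's body presses on something with over 40 N, if the wrist force passes 120 N, or if a joint passes its speed limit or range.

## Working session

There is one attempt and no reset: what is moved stays moved. The work goes in short steps, Python scripts to look and compute and a tool call to move; the robot and the scene stay as the last step left them, time stands still between calls to the robot, and variables do not carry over. Pictures are saved under pics/ and viewed, and the job is handed in when it is done.

Besides the shell and the picture viewer there is one more tool, called after "Request:" as name(argument=value, ...) on one line, values as JSON. carry_out: Moves the arm, as the interface text tells. Its arguments: {"type":"object","properties":{"targets":{"type":"array"},"squeeze":{"type":"number"}},"required":["targets"]}

```bash
mkdir -p pics
python3 - <<'E'
from plant import *
import cv2
s=observe();print(s)
for n in("scene","top"):
    c=capture(n);cv2.imwrite(f"pics/{n}0.png",c["pixels"][:,:,::-1]);print(n,c["mtx"],c["eye"],c["orientation"])
E
```

```text
{'time': 0.0, 'joints': array([-1.52713146e+00,  1.59005489e-01,  1.59822039e+00, -6.63410086e-06,
        1.38621032e+00, -2.10097204e-01]), 'dq': array([ 0.00073137, -0.00010576,  0.00047724, -0.00090559, -0.00095563,
       -0.00124183]), 'effort': array([ 8.39426866e-04, -3.85575342e+01, -3.22102869e+01,  7.01255864e-02,
        3.78518889e-02, -1.36798731e-04]), 'eef_pos': array([ 144.30333527, -555.95282558,  213.64933453]), 'tool_rot': array([-3.13978829e+00, -3.78104725e-04,  2.53762951e-01]), 'force': array([ 0.02612837, -0.04850242, -0.6974527 ]), 'wrist_torque': array([-0.0390663 , -0.04955149,  0.01236557]), 'opening': 0.9995501244173807}
scene [[516.44431732   0.         274.19158088]
 [  0.         516.44431732 212.25556095]
 [  0.           0.           1.        ]] [859.95806184 508.51356927 528.83097896] [-2.24557365  0.02074997  2.66750754]
top [[492.53464989   0.         281.27619912]
 [  0.         492.53464989 218.28461841]
 [  0.           0.           1.        ]] [483.97913516  -6.57808576 834.83321415] [-2.97108938e+00 -7.34892717e-05 -1.55591024e+00]
```

View pics/scene0.png

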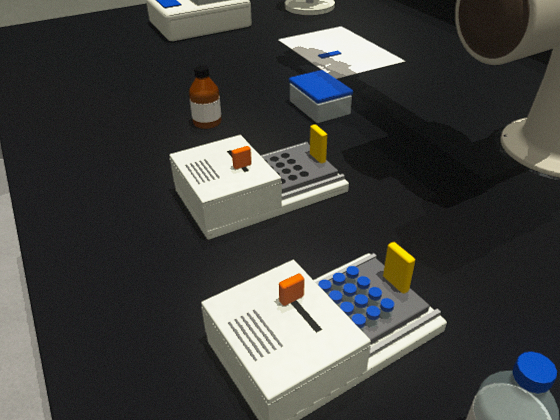

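View pics/top0.png

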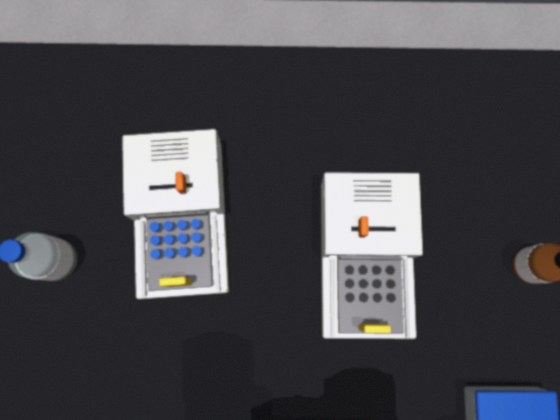

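Run:
```python
import cv2
a=cv2.imread("pics/top0.png")[120:310,110:240];cv2.imwrite("pics/topz.png",cv2.resize(a,None,fx=3.1,fy=3.1,interpolation=cv2.INTER_CUBIC))
a=cv2.imread("pics/scene0.png")[230:420,195:455];cv2.imwrite("pics/scz.png",cv2.resize(a,None,fx=3,fy=3,interpolation=cv2.INTER_CUBIC))
```

```text
(no output)
```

View pics/topz.png

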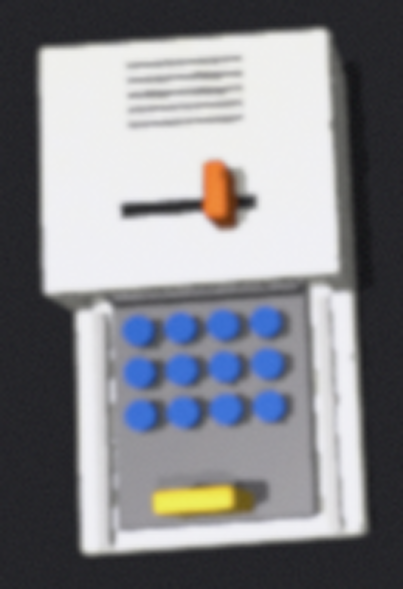

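View pics/scz.png

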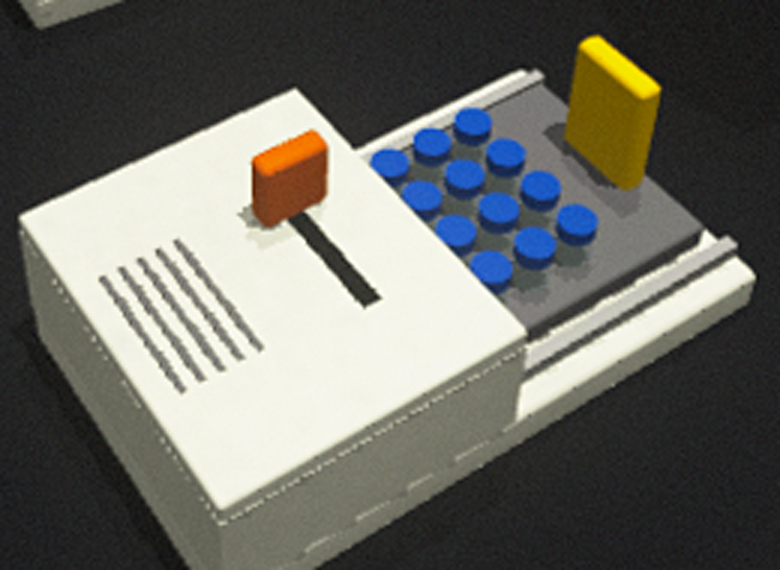

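```bash
cat > h.py <<'E'
import numpy as np
from scipy.spatial.transform import Rotation as R
from scipy.optimize import least_squares
def proj(c,P):
    M=R.from_euler('xyz',c["orientation"]).as_matrix()
    q=(np.atleast_2d(P)-c["eye"])@M; q=q@np.array(c["mtx"]).T
    return q[:,:2]/q[:,2:]
def pts(p):
    x,y,th,j,t=p[:5]
    L=np.array([[130,75,75],[130,-75,75],[0,-75,75],[0,75,75],[-130,75,20],[-130,-75,20],[-115+j,0,90],[40,-20+t,108]],float)
    c,s=np.cos(th),np.sin(th)
    return np.c_[x+c*L[:,0]-s*L[:,1],y+s*L[:,0]+c*L[:,1],L[:,2]]
E
python3 - <<'E'
from h import *; from plant import *
T=np.array([[40,48],[329,30],[340,272],[44,295],[83,554],[366,533],[194,500],[216,190]])/3.1+[110,120]
S=np.array([[220,508],[22,217],[295,90],[525,335],[752,282],[527,72],[620,66],[290,150]])/3+[195,230]
ct,cs=capture("top"),capture("scene")
f=lambda p:np.r_[proj(ct,pts(p))-T,proj(cs,pts(p))-S].ravel()
r=least_squares(f,[500,200,0,4,2],x_scale=[10,10,.1,1,1],loss='soft_l1')
print(r.x,r.cost);print(f(r.x).reshape(-1,2).round(1))
print(pts(r.x).round(1))
E
```

```text
[6.23738920e+02 1.68280451e+02 8.47093027e-02 4.87619080e+00
 5.84807063e-01] 19.487922926368817
[[-0.9 -0.3]
 [-1.1 -0.7]
 [-0.8  0. ]
 [-0.9 -0.8]
 [-1.6 -0.2]
 [-1.1  0.1]
 [-1.3 -0.2]
 [-1.4 -1. ]
 [-0.5 -0.6]
 [-1.8 -1.9]
 [ 0.2 -2. ]
 [ 1.3 -2.4]
 [ 2.3 -3.5]
 [-1.7 -2.7]
 [-0.2 -1.5]
 [-0.2 -1.1]]
[[746.9 254.   75. ]
 [759.6 104.5  75. ]
 [630.1  93.5  75. ]
 [617.4 243.   75. ]
 [487.9 232.   20. ]
 [500.6  82.6  20. ]
 [514.  159.   90. ]
 [665.2 152.3 108. ]]
```

Request:
carry_out(targets=[[0, 2.2, 4.8, 0, 0, 0, -3.2], [0, 2.2, 4.8, 0, 0, 0, -3.2], [0, 2.2, 4.8, 0, 0, 0, -3.2], [0, 2.2, 4.8, 0, 0, 0, 0], [0, 2.2, 4.8, 0, 0, 0, 0]], squeeze=20)

```text
time: 0.82
eef_pos: [254.8, -314.9, 214.5]
tool_rot: [-3.142, -0.0, 0.086]
force: [1.1, -0.6, -0.5]
opening: 0.475
```

Request:
carry_out(targets=[[0, 2.2, 4.8, 0, 0, 0, 0], [0, 2.2, 4.8, 0, 0, 0, 0], [0, 2.2, 4.8, 0, 0, 0, 0], [0, 2.2, 4.8, 0, 0, 0, 0], [0, 2.2, 4.8, 0, 0, 0, 0]])

```text
time: 1.45
eef_pos: [364.8, -74.9, 214.7]
tool_rot: [3.141, -0.001, 0.086]
force: [1.3, -1.4, 0.5]
opening: 0.003
```

Request:
carry_out(targets=[[0, 2.2, 4.8, 0, 0, 0, 0], [0, 2.2, 4.8, 0, 0, 0, 0], [0, 2.2, 4.8, 0, 0, 0, 0], [0, 2.2, 4.8, 0, 0, 0, 0], [0, 0, 0, 0, 0, 0, 0]])

```text
time: 2.08
eef_pos: [452.5, 118.1, 214.2]
tool_rot: [-3.141, 0.001, 0.091]
force: [-0.1, -0.0, 0.7]
opening: 0.01
```

Request:
carry_out(targets=[[0, 1.1, 1.9, -3, 0, 0, 0], [0, 1.2, 1.9, -5, 0, 0, 0], [0, 0, 0, -5, 0, 0, 0], [0, 0, 0, -3, 0, 0, 0], [0, 0, 0, 0, 0, 0, 0]])

```text
time: 2.7
eef_pos: [472.7, 152.4, 52.3]
tool_rot: [3.141, 0.006, 0.085]
force: [-0.3, 0.8, -0.0]
opening: 0.003
```

Run:
```python
from plant import *
import cv2
print(observe()['eef_pos'],observe()['force'])
c=capture("top")["pixels"][120:330,80:300,::-1];d=capture("scene")["pixels"][200:420,195:475,::-1]
cv2.imwrite("pics/t1.png",cv2.resize(c,None,fx=2.5,fy=2.5));cv2.imwrite("pics/s1.png",cv2.resize(d,None,fx=2.5,fy=2.5))
```

```text
[472.71761019 152.37771528  52.29035471] [-0.25282799  0.7954365  -0.00779204]
```

View pics/s1.png

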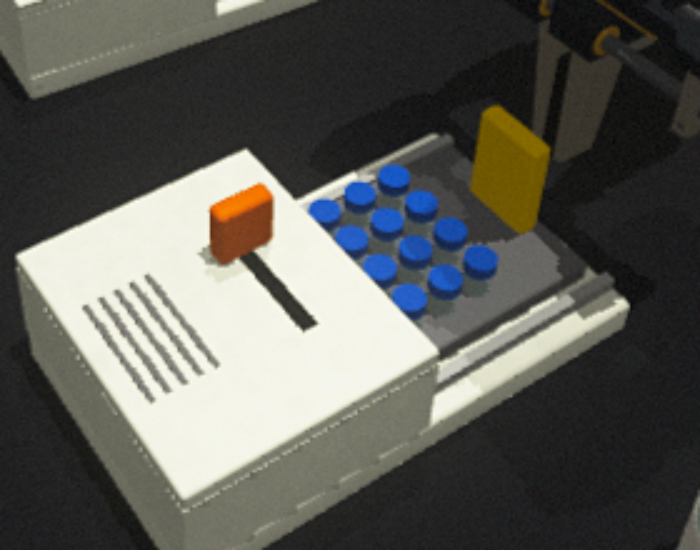

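View pics/t1.png

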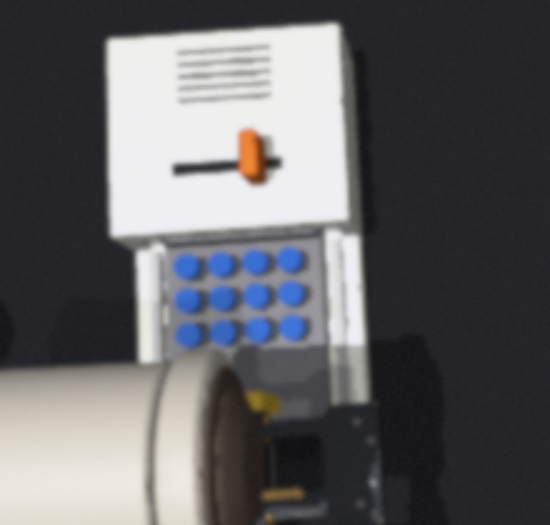

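Request:
carry_out(targets=[[0, 0.8, 0.4, 0, 0, 0, 0], [0, 0.8, 0.07, 0, 0, 0, 0], [0, 0.4, 0.03, 0, 0, 0, 0], [0, 0.2, 0.02, 0, 0, 0, 0], [0, 0, 0, 0, 0, 0, 0]])

```text
time: 3.42
eef_pos: [497.3, 158.6, 54.5]
tool_rot: [3.142, 0.0, 0.086]
force: [-0.9, 0.6, 0.5]
opening: 0.005
```

Request:
carry_out(targets=[[0, 0.2, 0.02, 0, 0, 0, 0], [0, 0.2, 0.02, 0, 0, 0, 0], [0, 0.2, 0.02, 0, 0, 0, 0], [0, 0.2, 0.02, 0, 0, 0, 0]])

```text
time: 3.92
eef_pos: [505.2, 159.4, 54.4]
tool_rot: [3.142, 0.001, 0.086]
force: [-1.0, -0.3, -0.2]
opening: 0.007
```

Request:
carry_out(targets=[[0, 0.2, 0.02, 0, 0, 0, 0], [0, 0.1, 0.01, 0, 0, 0, 0], [0, 0, 0, 0, 0, 0, 0]])

```text
time: 4.3
eef_pos: [507.3, 159.6, 54.4]
tool_rot: [3.141, 0.003, 0.086]
force: [-5.4, -1.4, 3.3]
opening: 0.004
```

Request:
carry_out(targets=[[0, 0.1, 0.01, 0, 0, 0, 0], [0, 0.1, 0.01, 0, 0, 0, 0], [0, 0, 0, 0, 0, 0, 0]])

```text
time: 4.68
eef_pos: [507.6, 159.6, 54.4]
tool_rot: [3.141, 0.007, 0.087]
force: [-10.8, -2.7, 9.7]
opening: 0.004
```

Request:
carry_out(targets=[[0, -0.5, -0.04, 0, 0, 0, 0], [0, -1.5, -0.13, 0, 0, 0, 0], [0, 0, 0, 5, 0, 0, 0], [0, 0, 0, 5, 0, 0, 0], [0, 0, 0, 0, 0, 0, 0]])

```text
time: 5.3
eef_pos: [494.5, 158.7, 159.9]
tool_rot: [-3.141, -0.012, 0.086]
force: [-0.0, -0.6, -1.0]
opening: 0.005
```

Request:
carry_out(targets=[[0, 4, -1.2, 0, 0, 0, 0], [0, 5, -1.2, 0, 0, 0, 0], [0, 5, -1.2, 0, 0, 0, 0], [0, 4, -1, 0, 0, 0, 0], [0, 0, 0, 0, 0, 0, 0]])

```text
time: 5.92
eef_pos: [671.6, 111.1, 152.2]
tool_rot: [-3.142, 0.001, 0.085]
force: [-0.2, -0.2, -0.3]
opening: 0.006
```

Run:
```python
from plant import *
from h import *
import cv2
s=observe();print(s['eef_pos'],s['force'],s['tool_rot'])
p=[623.7,168.3,.0847,0,0]
e=s['eef_pos'];d=e[:2]-p[:2];c,n=np.cos(p[2]),np.sin(p[2]);print("local",c*d[0]+n*d[1],-n*d[0]+c*d[1])
c=capture("top")["pixels"][120:330,80:300,::-1];d=capture("scene")["pixels"][200:420,195:475,::-1]
cv2.imwrite("pics/s2.png",np.hstack([cv2.resize(c,None,fx=1.4,fy=1.5),cv2.resize(d,None,fx=1.6,fy=1.5)])[:315])
```

```text
[671.61911049 111.06808404 152.16774749] [-0.22929703 -0.17450151 -0.32916896] [-3.14150340e+00  1.27704891e-03  8.45421508e-02]
local 42.9055759791034 -61.08064262942679Traceback (most recent call last):
  File "<stdin>", line 8, in <module>
    return _nx.concatenate(arrs, 1, dtype=dtype, casting=casting)
           ~~~~~~~~~~~~~~~^^^^^^^^^^^^^^^^^^^^^^^^^^^^^^^^^^^^^^^
ValueError: all the input array dimensions except for the concatenation axis must match exactly, but along dimension 0, the array at index 0 has size 315 and the array at index 1 has size 330
```

Request:
carry_out(targets=[[0, -0.2, 0, -3, 0, 0, 0], [0, 0, 0, -2.4, 0, 0, 0], [0, 0, 0, -1, 0, 0, 0], [0, 0, 0, 0, 0, 0, 0]])

```text
time: 6.52
eef_pos: [667.4, 112.7, 90.3]
tool_rot: [-3.141, 0.001, 0.087]
force: [-0.7, -0.3, 0.1]
opening: 0.006
```

Run:
```python
from plant import *
from h import *
import cv2
s=observe();print(s['eef_pos'],s['force'],s['tool_rot'])
d=capture("scene")["pixels"][200:420,195:475,::-1]
cv2.imwrite("pics/s2.png",cv2.resize(d,None,fx=2.5,fy=2.5))
```

```text
[667.37621715 112.66465323  90.28946821] [-0.65298147 -0.29535326  0.10952618] [-3.14136642e+00  1.17514767e-03  8.67675340e-02]
```

View pics/s2.png

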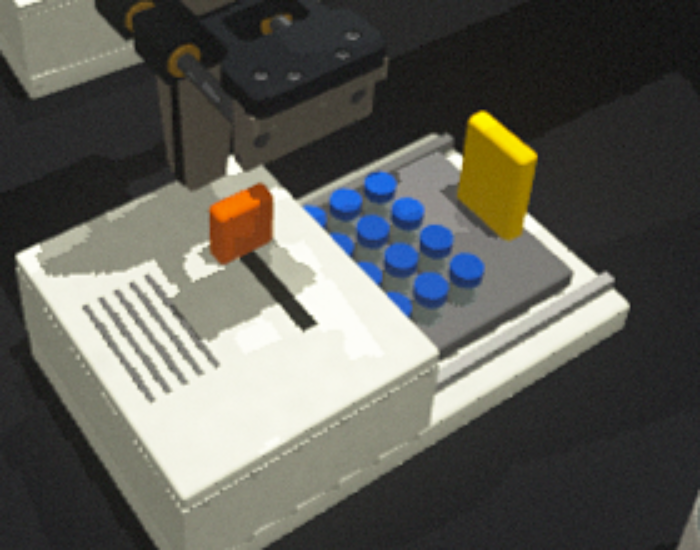

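Request:
carry_out(targets=[[0, -0.06, 0.7, -0.1, 0, 0, 0], [0, -0.06, 0.7, 0, 0, 0, 0], [0, -0.06, 0.7, 0, 0, 0, 0], [0, -0.06, 0.7, 0, 0, 0, 0], [0, 0, 0, 0, 0, 0, 0]])

```text
time: 7.2
eef_pos: [666.0, 141.0, 89.8]
tool_rot: [-3.141, -0.0, 0.087]
force: [-0.1, 0.0, -0.4]
opening: 0.007
```

Request:
carry_out(targets=[[0, -0.06, 0.7, 0, 0, 0, 0], [0, -0.06, 0.7, 0, 0, 0, 0], [0, -0.04, 0.5, 0, 0, 0, 0], [0, -0.02, 0.2, 0, 0, 0, 0], [0, 0, 0, 0, 0, 0, 0]])

```text
time: 7.82
eef_pos: [664.0, 161.7, 89.4]
tool_rot: [-3.141, 0.0, 0.087]
force: [-0.3, 0.0, 0.1]
opening: 0.005
```

Request:
carry_out(targets=[[0, -0.02, 0.2, 0, 0, 0, 0], [0, -0.02, 0.2, 0, 0, 0, 0], [0, 0, 0, 0, 0, 0, 0]])

```text
time: 8.2
eef_pos: [663.6, 165.4, 89.4]
tool_rot: [-3.142, 0.0, 0.086]
force: [0.5, -1.1, -0.1]
opening: 0.005
```

Run:
```python
from plant import *
from h import *
import cv2
s=observe();print(s['eef_pos'],s['force'],s['tool_rot'])
d=capture("scene")["pixels"][200:420,195:475,::-1]
cv2.imwrite("pics/s3.png",cv2.resize(d,None,fx=2.5,fy=2.5))
```

```text
[663.59048328 165.3532168   89.43739265] [ 0.49425719 -1.05312708 -0.11037664] [-3.14150541e+00  3.23675061e-04  8.63647403e-02]
```

View pics/s3.png

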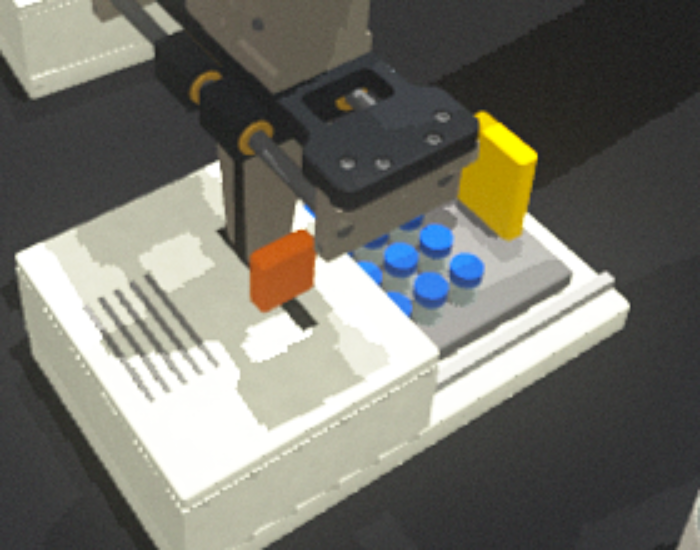

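Request:
carry_out(targets=[[0, -0.02, 0.2, 0, 0, 0, 0], [0, -0.02, 0.2, 0, 0, 0, 0], [0, 0, 0, 0, 0, 0, 0]])

```text
time: 8.62
eef_pos: [663.2, 169.5, 89.5]
tool_rot: [-3.141, 0.0, 0.086]
force: [-0.6, -0.6, -0.6]
opening: 0.005
```

Request:
carry_out(targets=[[0, -0.02, 0.2, 0, 0, 0, 0], [0, -0.02, 0.2, 0, 0, 0, 0], [0, 0, 0, 0, 0, 0, 0]])

```text
time: 9.0
eef_pos: [663.0, 172.1, 89.5]
tool_rot: [3.14, 0.0, 0.086]
force: [0.5, -6.1, -0.9]
opening: 0.003
```

Request:
carry_out(targets=[[0, -0.01, 0.1, 0, 0, 0, 0], [0, -0.01, 0.1, 0, 0, 0, 0], [0, 0, 0, 0, 0, 0, 0]])

```text
time: 9.38
eef_pos: [663.0, 172.4, 89.6]
tool_rot: [3.137, 0.001, 0.086]
force: [-0.2, -9.9, -0.7]
opening: 0.004
```

Request:
carry_out(targets=[[0, 0.05, -0.5, 0, 0, 0, 0], [0, 0.1, -1.5, 0, 0, 0, 0], [0, 0, 0, 3, 0, 0, 0], [0, 0, 0, 4, 0, 0, 0], [0, 0, 0, 0, 0, 0, 0]])

```text
time: 10.0
eef_pos: [667.1, 155.1, 164.5]
tool_rot: [-3.141, -0.009, 0.086]
force: [1.0, -0.9, 0.4]
opening: 0.004
```

Request:
carry_out(targets=[[0, -4.5, 0, 0, 0, 0, 0], [0, -4.5, 0, 0, 0, 0, 0], [0, -4.5, 0, 0, 0, 0, 0], [0, -4.2, 0, 0, 0, 0, 0], [0, 0, 0, 0, 0, 0, 0]])

```text
time: 10.62
eef_pos: [483.8, 155.4, 157.7]
tool_rot: [-3.141, 0.004, 0.087]
force: [0.1, 0.2, 1.1]
opening: 0.01
```

Run:
```python
from plant import *
from h import *
import cv2
s=observe();print(s['eef_pos'],s['force'],s['tool_rot'])
d=capture("scene")["pixels"][200:420,195:475,::-1]
cv2.imwrite("pics/s4.png",cv2.resize(d,None,fx=2.5,fy=2.5))
```

```text
[483.83033456 155.36907309 157.67277553] [0.14787102 0.24721476 1.08122812] [-3.14114812  0.0039282   0.08708849]
```

View pics/s4.png

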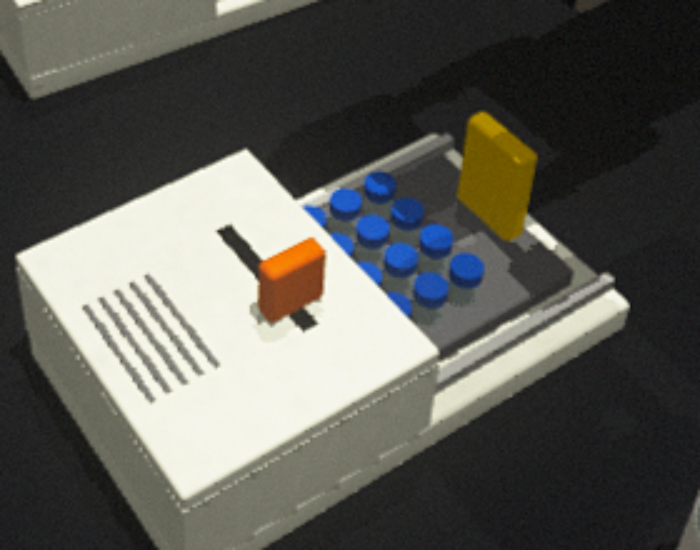

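Run:
```python
from plant import *
from h import *
import cv2
c=capture("scene")
def org(im):
    h=cv2.cvtColor(im,cv2.COLOR_BGR2HSV);m=cv2.inRange(h,(3,150,60),(16,255,255));m[:230]=0
    ys,xs=np.nonzero(m);return xs.mean(),ys.mean(),len(xs)
print(org(cv2.imread("pics/scene0.png")),org(c["pixels"][:,:,::-1].copy()))
for t in (0,.6,36,38,40):
    a=np.array([623.7,168.3,.0847,0,t]);P=pts(a)[7];P[2]=92;print(t,proj(c,P))
```

```text
(np.float64(290.864406779661), np.float64(288.8271186440678), 590) (np.float64(310.99208860759495), np.float64(311.2753164556962), 632)
0 [[291.19824077 288.44063854]]
0.6 [[291.48840229 288.76639555]]
36 [[309.3364881  308.80399075]]
38 [[310.3895421  309.98622788]]
40 [[311.44759918 311.17408185]]
```

Request:
carry_out(targets=[[0, 0, 0.2, -4, 0, 0, 0], [0, 0, 0, -4, 0, 0, 0], [0, 0, 0, -2.4, 0, 0, 0], [0, 0, 0, 0, 0, 0, 0]])

```text
time: 11.22
eef_pos: [486.6, 156.9, 53.6]
tool_rot: [-3.141, 0.004, 0.086]
force: [-0.2, -1.0, 0.6]
opening: 0.007
```

Request:
carry_out(targets=[[0, 0.8, 0.07, 0, 0, 0, 0], [0, 0.8, 0.07, 0, 0, 0, 0], [0, 0.4, 0.03, 0, 0, 0, 0], [0, 0.4, 0.03, 0, 0, 0, 0], [0, 0, 0, 0, 0, 0, 0]])

```text
time: 11.85
eef_pos: [511.8, 159.3, 55.8]
tool_rot: [-3.142, -0.001, 0.086]
force: [1.1, -0.2, -1.0]
opening: 0.007
```

Past the earlier stop with no resistance: it is free now. I'll push on.

Request:
carry_out(targets=[[0, 0.8, 0.07, 0, 0, 0, 0], [0, 0.8, 0.07, 0, 0, 0, 0], [0, 0.8, 0.07, 0, 0, 0, 0], [0, 0.8, 0.07, 0, 0, 0, 0], [0, 0, 0, 0, 0, 0, 0]])

```text
time: 12.48
eef_pos: [544.5, 162.0, 55.9]
tool_rot: [3.141, -0.002, 0.086]
force: [-0.6, 0.1, 0.9]
opening: 0.007
```

Request:
carry_out(targets=[[0, 0.8, 0.07, 0, 0, 0, 0], [0, 0.8, 0.07, 0, 0, 0, 0], [0, 0.5, 0.04, 0, 0, 0, 0], [0, 0.3, 0.03, 0, 0, 0, 0], [0, 0, 0, 0, 0, 0, 0]])

```text
time: 13.1
eef_pos: [567.8, 164.1, 55.7]
tool_rot: [3.142, -0.001, 0.086]
force: [-0.2, -0.8, -0.6]
opening: -0.0
```

Request:
carry_out(targets=[[0, 0.2, 0.02, 0, 0, 0, 0], [0, 0.2, 0.02, 0, 0, 0, 0], [0, 0, 0, 0, 0, 0, 0]])

```text
time: 13.48
eef_pos: [571.5, 164.5, 55.6]
tool_rot: [-3.142, -0.0, 0.086]
force: [-0.2, 0.0, 0.5]
opening: 0.003
```

Request:
carry_out(targets=[[0, 0.1, 0.01, 0, 0, 0, 0], [0, 0.1, 0.01, 0, 0, 0, 0], [0, 0, 0, 0, 0, 0, 0]])

```text
time: 13.85
eef_pos: [572.8, 164.7, 55.6]
tool_rot: [3.141, 0.001, 0.086]
force: [-3.4, -1.4, 3.3]
opening: 0.008
```

Request:
carry_out(targets=[[0, 0.1, 0.01, 0, 0, 0, 0], [0, 0.1, 0.01, 0, 0, 0, 0], [0, 0, 0, 0, 0, 0, 0]])

```text
time: 14.22
eef_pos: [572.7, 164.7, 55.6]
tool_rot: [3.141, 0.006, 0.087]
force: [-13.0, -1.2, 10.5]
opening: 0.006
```

Request:
carry_out(targets=[[0, 0.05, 0, 0, 0, 0, 0], [0, 0, 0, 0, 0, 0, 0]])

```text
time: 14.48
eef_pos: [572.7, 164.7, 55.6]
tool_rot: [3.141, 0.007, 0.087]
force: [-14.5, -3.4, 12.0]
opening: 0.004
```

Request:
carry_out(targets=[[0, -0.7, -0.06, 0, 0, 0, 0], [0, -3, -0.26, 0, 0, 0, 0], [0, -2, -0.2, 3, 0, 0, 0], [0, 0, 0, 6, 0, 0, 0], [0, 0, 0, 4, 0, 0, 0]])

```text
time: 15.1
eef_pos: [520.0, 160.0, 188.5]
tool_rot: [-3.141, -0.005, 0.086]
force: [0.9, -0.0, -0.1]
opening: 0.005
```

Request:
carry_out(targets=[[0, -5, -1, 3, 0, 0, 0], [0, -5, -1, 0, 0, 0, 0], [0, 0, 0, 0, 0, 0, 0], [0, 0, 0, 0, 0, 0, 0]])

```text
time: 15.6
eef_pos: [419.8, 139.8, 216.0]
tool_rot: [-3.142, -0.002, 0.086]
force: [0.3, -0.5, 0.2]
opening: -0.001
```

Run:
```python
from plant import *
from h import *
import cv2
s=observe();print(s['eef_pos'],s['force'])
c=capture("scene");d=c["pixels"][:,:,::-1].copy()
cv2.imwrite("pics/s5.png",d);cv2.imwrite("pics/t5.png",capture("top")["pixels"][:,:,::-1])
b=cv2.imread("pics/scene0.png")
def yl(im,roi):
    h=cv2.cvtColor(im,cv2.COLOR_BGR2HSV);m=cv2.inRange(h,(20,150,50),(32,255,255));y0,y1,x0,x1=roi
    ys,xs=np.nonzero(m[y0:y1,x0:x1]);return xs.mean()+x0,ys.mean()+y0,len(xs)
for im in(b,d): print("grip",yl(im,(210,330,280,440)),"spare",yl(im,(110,190,280,350)))
for j in(5,78,80):
    P=pts([623.7,168.3,.0847,j,0])[6];P[2]=62;print(j,proj(c,P))
```

```text
[419.7937048  139.82580862 215.99978323] [ 0.33719    -0.51813734  0.16301792]
grip (np.float64(398.50877192982455), np.float64(266.77894736842103), 1140) spare (np.float64(317.97330960854094), np.float64(142.9288256227758), 562)
grip (np.float64(351.85876777251184), np.float64(291.0691943127962), 1055) spare (np.float64(317.9251336898396), np.float64(142.9572192513369), 561)
5 [[398.47202127 266.70007782]]
78 [[353.28452418 290.01914803]]
80 [[351.98669546 290.68889433]]
```

View pics/s5.png

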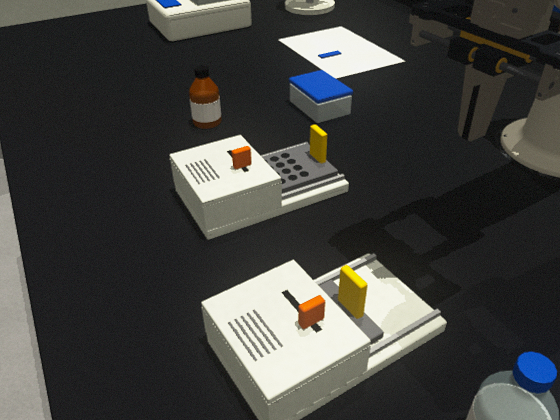

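View pics/t5.png

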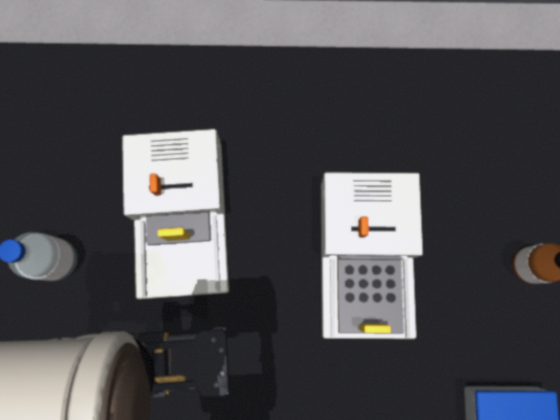

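Both pictures show the vial tray home. The grip is at scene pixel (352, 291), and 80 mm predicts (352, 290.7). The tab is at the other end of its slot, and the spare tray hasn't moved.

```bash
python3 -c "
from plant import *
print(finish_job())"
```

```text
the job is handed in; nothing more can be done
None
```

The vial tray is fully home under its hood, and the job was handed in at about 16 s of the 50 s allowed.

- **Gentle try:** with the tab where it started, the tray stopped dead at about 0.014. I backed off at about 11 N along the push (about 15 N at the wrist in all).
- **Lock tab:** I pushed it across until it met the end of its slot. The picture puts it at about 39.7 mm of 40.
- **Pushing home:** the tray then slid with almost no resistance to a firm stop. Holding it against that stop took about 14 N along the push, about 19 N at the wrist in all.

**Last checks:** the grip's image position matches a joint value of 0.080 to within half a pixel. The spare tray's image moved by less than 0.1 pixel. The arm was clear of everything when I handed in.

**One mismatch:** the tab's end stop came about 5 mm later in tool position than I had worked out. I put this down to the fingers being narrower than I assumed, since the picture showed the tab at its end.

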